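Re-seat and clamp the drying-rack arm

ROBOT

A 7-joint arm with a two-finger parallel gripper is mounted at the origin on the work surface. World frame = base frame: x ahead of the robot, y to its left, z up, the work surface at z = 0. Lengths are in mm, angles in degrees, forces in N, time in s.
With the tool pointing down it reaches from about 425 to 800 mm from the base axis. Payload 8.3 kg.
Tool frame: the origin (TCP) lies on the mounting face of the last link; the fingertips stand 173 mm ahead of it and the grasp point (between the pads) lies 155 mm ahead of it; x points along the fingers, y is the direction in which the jaws open and shut, and the axes are right-handed (so a half turn about x gives the same grasp; the last joint's range is limited). The gripper opens to 85 mm and grips with 20 to 120 N. Pads are 22 mm wide; open, the fingers measure 114 mm over their backs; the gripper's body (76 mm by 85 mm) begins 54 mm behind the grasp point. The pads swing forward as they close: fully open they stand 13 mm farther back than shut.
Start: joints at [-77.859, 21.967, 0.94, 78.501, -0.361, 79.538, -2.664], TCP at [169.557, 601.553, 404.679] pointing down, gripper open.
Joint ranges: [-169.22, 169.22], [-14.56, 117.87], [-87.37, 89.26], [10.42, 133.3], [-82.24, 262.24], [0.94, 117.77], [-172.7, 172.7]. Speed limits (degrees/s): [136.94, 136.94, 172.46, 172.46, 180, 180, 180].

INTERFACE

Orientations are given as a 3x3 rotation matrix whose columns are the frame's x, y, z axes.
In Python, from rig import get_state, snapshot, finish_job gives the robot as it stands.
- The arm moves only by the tool send_rows, never from a script. Its argument "rows" is a list of rows, each a list of 7 numbers: the turn, a rotation vector about the world's x, y, z in degrees, then the shift along the world's x, y, z in m, then the closure in counts, from 0 (fully open) to 255 (shut). A call has 1 to 8 rows; each row shifts and turns the commanded pose from where the row before left it; what a row does not reach is not made up. A row lasts 1/10 s, in which the tool goes at most 50 mm and 8.59 degrees, less where a joint would pass 70% of its speed; a pose out of reach is approached as far as the arm can. A call is refused whole if a number of a shift passes 0.05 or a number of a turn 8.59, either way. A call with a gripper value outside its range is refused whole. The fingers move at their own pace and stop on an object; "squeeze" is the grip in N (left out, the last holds). Time passes only in rows, so rows that do not move let the fingers close. It gives the time, the measured TCP pose, the force and the opening at its end, in the units of the state.
- get_state(): the state, without advancing time (a new reading comes with each control period).
- snapshot(name): name is "scene" or "top" or "wrist"; returns a dict with "img" (384x512x3 uint8, red, green, blue), "fx", "fy", "cx", "cy" (pixels), "rvec" (rotation vector, rad) and "tvec" (3), from world to camera coordinates, as OpenCV has them; the wrist camera has in their place "tool_from_camera" (4x4, takes a point from camera to tool coordinates, whose origin is the TCP and whose axes are the tool frame's). Camera axes: x right, y down, z forward; pixel columns grow to the right and rows downward; lengths in mm; the calibration is good to about 2 mm. A picture is of the moment at which its call begins: read the wrist's pose just before it. There is no depth.
- finish_job(): hands the job in, once; it reports no verdict.
The state is a dict: "time": time; "q": joint angles; "joint_velocities": joint speeds; "joint_torque": joint torques, N m; "position": TCP position; "tool_rot": TCP orientation; "ft_force": force on the tool from outside, world axes, zero at the start; "wrist_torque": the same for the moment, N m; "gripper_width": finger opening in mm.
Only numpy, scipy, OpenCV 4.12 (cv2) and the standard library are available. Lean on these libraries where they do the work, as an engineer would, in place of code of your own. Each camera call takes 0.05 s, during which the arm holds its last target. There are 200 camera calls.

TASK

The folded drying-rack arm has worked loose in its black clamp: slide it gently fully home, until its butt end meets the back of the clamp's mouth. Then turn the handwheel clockwise until you feel the pad inside just bite on the arm, and from there one mark further (an eighth of a turn), checking the pointer on the wheel's far rim against the marks on the collar; do not overtighten, or the arm's tube is crushed. Let go, and leave everything else alone.

Things in the scene. Friction and masses are not known exactly. Their poses are not given: they have to be found in the camera images.
- clamp: Black plastic clamp housing bolted to the worktop, 76 x 76 mm and 86 mm tall, with 9 mm tall side flanges out to x = +-56 mm. Origin: centre of its underside, on the handwheel's vertical axis; z up. Its mouth opens to its -y side. On its head lies an aluminium collar 82 mm across, top at 90 mm, with eight raised radial marks 45 degrees apart (3 mm high, one of them along the clamp's +x).
- backwall: Back wall of the clamp's mouth; origin in the middle of its face, where the middle of the arm's butt end face comes when it is fully home; axes as the clamp's, 26 mm on its +y side from the wheel's axis, 32 mm above the worktop. The mouth is a level channel 29 mm wide, 60 mm deep, floor 20 mm and roof 60 mm above the worktop.
- wheel: Black plastic handwheel on the clamp, 60 mm across, 22 mm thick, upright axis. Origin on the axis in its underside, 108 mm above the worktop; under it a 20 mm neck and, 18 mm down, the collar. Its own x axis points to its pointer, z up. It turns in place and stays where left. Clockwise from above lowers a rubber pad inside the mouth onto the arm, 5 mm per radian.
- wheel_grip (a point): Centre of the handwheel at half its thickness, 119 mm above the worktop; the rim is a plain 60 mm cylinder but for the pointer. Turning freely takes about 0.45 N m; from the bite of the pad on the arm the torque climbs by about 0.4 N m per radian. Held still, friction can mask some of it, but its change still shows. The bite comes after 0.2 to 1.8 rad of turn, unseen and different each time: it must be felt.
- pointer (a point): Tip of the wheel's only pointer: a 6 mm wide nose that stands out 8 mm from the rim and bends down to just above the collar's marks; tip 36 mm from the axis, 95 mm above the worktop. It starts on the rim's far side.
- dryarm: Folded aluminium drying-rack arm, 333 mm long, 0.4 kg, level, its butt end already in the clamp's mouth, 10 to 28 mm short of the back wall. Origin: lower edge of the butt end face, mid width; z up; it runs along its own -y: square tube 24 x 24 mm for 76 mm, pivot block 27 mm wide to 108 mm, two tubes side by side to 311 mm, then an end foot 28 mm wide that stands on the worktop.
- butt (a point): Centre of the arm's butt end face; axes as the arm's. It is fully home when this meets point the wall backwall (+y of the clamp).
- tubes_grip (a point): Middle of the two folded tubes (together 24 mm wide across the arm's x, 11 mm high), 195 mm from the butt end, 32 mm above the worktop: a good place to grip the arm from above.
- spray: Closed orange spray bottle 80 mm across, 200 mm tall; origin in the middle of its underside. A bystander: leave it alone.
- pegpot: White ceramic pot 98 mm across, 95 mm tall, with wooden clothes pegs standing in it; origin in the middle of its underside. A bystander: leave it alone.
- scoop: Aluminium scoop, a 54 mm cup with a rod handle, 150 mm long, lying; origin in the middle of its underside. A bystander: leave it alone.
- tub: White jar 96 mm across, 130 mm tall; origin in the middle of its underside. A bystander: leave it alone.
- brush: Wooden scrubbing brush 130 x 48 x 36 mm, bristles down; origin in the middle of its underside. A bystander: leave it alone.
- peg1: Wooden clothes peg 72 x 18 x 10 mm, lying; origin in the middle of its underside. A bystander: leave it alone.
- peg2: Wooden clothes peg 72 x 18 x 10 mm, lying; origin in the middle of its underside. A bystander: leave it alone.
Mind the look-alikes: they are no part of the job. What is shaped like the clamp but purple or red is not meant.

How it is judged (in metres and radians):
On the way, in this order (a step that is already met when the one before it is completed fails the run):
1. the arm is fully home in the clamp, not yet clamped (y of butt in the frame of backwall above -0.003 m and angle between the y axis of dryarm and the y axis of clamp, either way round below 0.07 rad and angle between dryarm's own z axis and vertical below 0.05 rad and contact force between wheel and dryarm below 1 N), for 0.2 s.
2. the pad has bitten on the arm (contact force between wheel and dryarm above 5 N), for 0.1 s.
At the end, for the whole second after the job is handed in: The arm lies level and straight in the clamp with its butt end within 3 mm of the back of the mouth, clamped by the pad with 52 to 79 N (which is what one mark, 45 degrees, past first bite gives, within about 10 degrees), all at rest and let go (y of butt in the frame of backwall above -0.003 m and angle between the y axis of dryarm and the y axis of clamp, either way round below 0.07 rad and angle between dryarm's own z axis and vertical below 0.05 rad and contact force between wheel and dryarm between 52 and 79 N and linear speed of dryarm below 0.01 m/s and angular speed of wheel below 0.05 rad/s); the robot touches nothing.
It fails at once if the arm is crushed: the pad presses on it with more than 95 N (contact force between wheel and dryarm above 95 N).
It fails at once if the arm is rammed against the back of the mouth with more than 30 N (contact force between backwall and dryarm above 30 N).
It fails at once if a bystander is moved by more than 20 mm (distance of any of spray, pegpot, scoop, tub, brush, peg1, peg2 from where it was at the start of the episode above 0.02 m).
It also fails if it takes over 67 s, if anything falls off the work surface, if the arm or the gripper's body presses on something with over 40 N, if the wrist force passes 120 N, or if a joint passes its speed limit or range.

## Working session

There is one attempt and no reset: what is moved stays moved. The work goes in short steps, Python scripts to look and compute and a tool call to move; the robot and the scene stay as the last step left them, time stands still between calls to the robot, and variables do not carry over. Pictures are saved under pics/ and viewed, about 8 in all and at most 12, crops included, and the job is handed in when it is done.

Besides the shell and the picture viewer there is one more tool, called after "Call:" as name([rows], argument=value, ...), one row to a line, values as JSON. send_rows: Moves the arm, as the interface text tells. Its arguments: {"type":"object","properties":{"rows":{"type":"array","items":{"type":"array","items":{"type":"number"}}},"squeeze":{"type":"number"}},"required":["rows"]}

```bash
mkdir -p pics; ls; python3 - <<'E'
from rig import get_state,snapshot
import cv2,numpy as np,pickle
s=get_state();print(s)
d={}
for n in("scene","top"):
    r=snapshot(n);d[n]=r
    print(n,{k:np.round(v,4).tolist() if not np.isscalar(v) else v for k,v in r.items() if k!="img"})
pickle.dump(d,open("d0.pkl","wb"))
a=[cv2.resize(d[n]["img"][:,:,::-1],(800,600),interpolation=cv2.INTER_CUBIC) for n in("scene","top")]
cv2.imwrite("pics/scene0.png",a[0]);cv2.imwrite("pics/top0.png",a[1])
E
```

```text
pics
{'time': 0.0, 'q': array([-77.85975043,  22.01585903,   0.93801829,  78.56196673,
        -0.36036892,  79.53803102,  -2.66406546]), 'joint_velocities': array([-0.02245868, -0.01002645,  0.00353231, -0.05131411,  0.0716015 ,
       -0.02247437,  0.07746641]), 'joint_torque': array([ 2.33800420e-04, -6.27600932e+01,  8.44252221e-01, -3.71828628e+01,
        1.65705895e-02,  1.43871491e-02, -2.25141054e-05]), 'position': array([169.50424591, 601.40347056, 403.66671143]), 'tool_rot': array([[-4.90916266e-04,  2.71273289e-01,  9.62502240e-01],
       [-1.91046278e-03,  9.62500345e-01, -2.71273729e-01],
       [-9.99998055e-01, -1.97199739e-03,  4.57504450e-05]]), 'ft_force': array([ 0.14116392, -0.15887975, -0.59586264]), 'wrist_torque': array([-0.02534156, -0.01913864, -0.01770715]), 'gripper_width': 85.3100365670002}
scene {'fx': 493.132931633462, 'fy': 493.132931633462, 'cx': 245.94551719181254, 'cy': 185.55919004880826, 'rvec': [1.4017, 2.0513, -0.9339], 'tvec': [201.963, -242.5464, 1707.0852]}
top {'fx': 350.3987137543318, 'fy': 350.3987137543318, 'cx': 253.4876701720286, 'cy': 193.73455993317938, 'rvec': [2.1335, -2.1965, 0.0842], 'tvec': [36.0333, 527.6591, 960.7722]}
```

View pics/scene0.png

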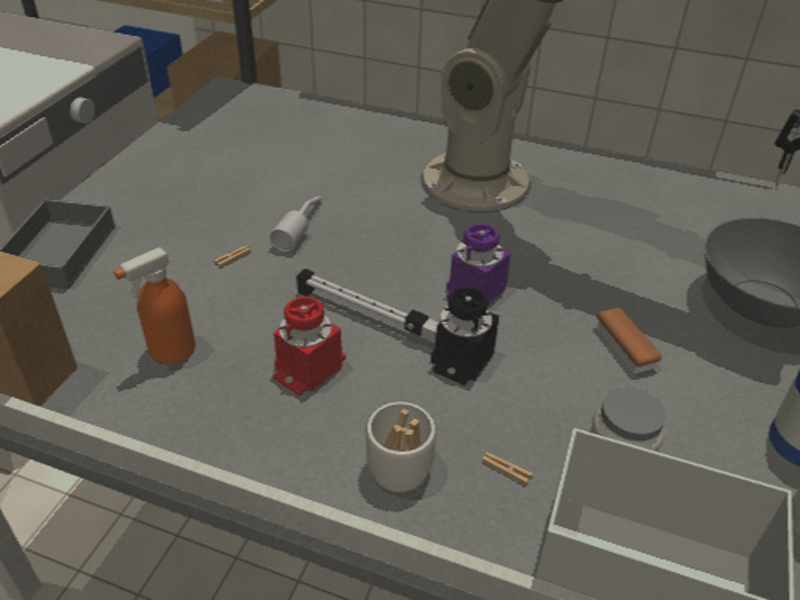

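View pics/top0.png

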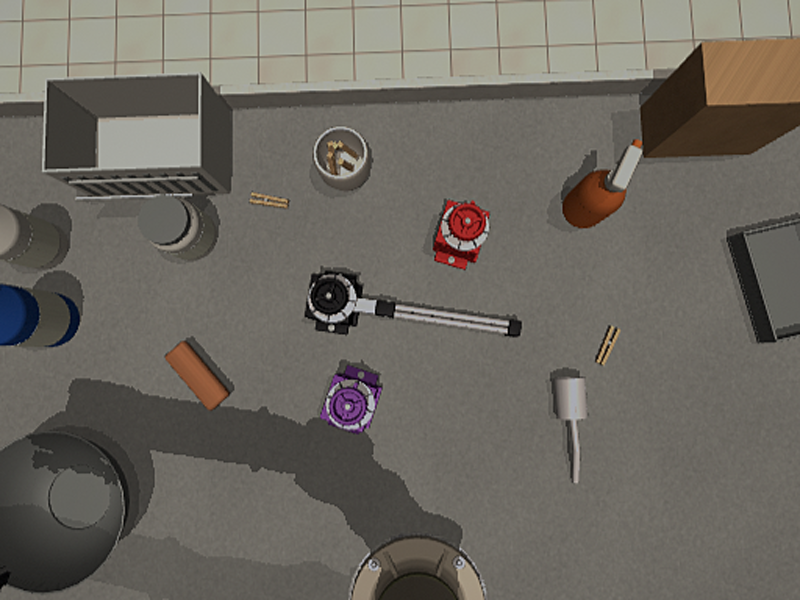

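The clamp-shaped items in the top view are red (465,225), purple (350,400) and black (332,297). Only the black one is meant, and it holds the arm, which runs right to its foot at (515,327). I'll confirm this in an enlarged crop.

```bash
cat > h.py <<'E'
import numpy as np,cv2
def ray(r,u,v,z):
    R=cv2.Rodrigues(np.array(r["rvec"],float))[0];t=np.array(r["tvec"],float).ravel()
    d=R.T@np.array([(u-r["cx"])/r["fx"],(v-r["cy"])/r["fy"],1]);c=-R.T@t
    return c+d*(z-c[2])/d[2]
def proj(r,P):
    p,_=cv2.projectPoints(np.array(P,float).reshape(-1,3),np.array(r["rvec"],float),np.array(r["tvec"],float),np.array([[r["fx"],0,r["cx"]],[0,r["fy"],r["cy"]],[0,0,1.]]),None)
    return p.reshape(-1,2)
E
python3 - <<'E'
import pickle,cv2,numpy as np
d=pickle.load(open("d0.pkl","rb"))
a=d["top"]["img"][165:225,190:340,::-1]; a=cv2.resize(a,None,fx=5.3333,fy=5.3333,interpolation=cv2.INTER_CUBIC)
b=d["scene"]["img"][170:250,180:330,::-1];b=cv2.resize(b,None,fx=3.4,fy=3.4,interpolation=cv2.INTER_CUBIC)
c=np.zeros((a.shape[0]+b.shape[0],800,3),np.uint8);c[:a.shape[0]]=a[:,:800];c[a.shape[0]:,:b.shape[1]]=b
cv2.imwrite("pics/crop.png",c);print(c.shape)
from h import *
t=d["top"]
for n,u,v,z in[("wheel",332,295,130),("foot",515,327,25),("block",385,309,40)]:print(n,ray(t,u*.64,v*.64,z))
E
```

```text
(592, 800, 3)
wheel [534.13663185 122.10447455 130.        ]
foot [ 478.56713353 -190.50194935   25.        ]
block [516.47124317  40.38338327  40.        ]
```

View pics/crop.png

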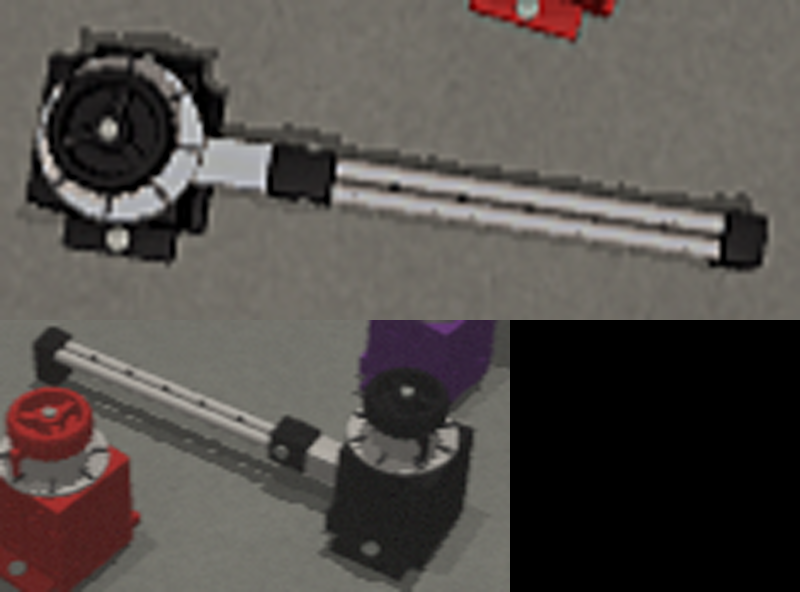

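The black clamp is at (110,130) in the crop, and its pointer faces the scene camera (world +x). The arm enters it along about (-0.16,-0.99). I'll move above the tubes for a wrist view.

Call:
send_rows([
  [0,0,-5.2,0.0206,-0.042,0,0],
  [0,0,-5.2,0.0206,-0.042,0,0],
  [0,0,-5.2,0.0206,-0.042,0,0],
  [0,0,-5.2,0.0206,-0.042,0,0],
  [0,0,-5.2,0.0206,-0.042,0,0],
  [0,0,-5.2,0.0206,-0.042,0,0],
  [0,0,-5.2,0.0206,-0.042,0,0],
  [0,0,-5.2,0.0206,-0.042,0,0],
])

```text
time: 0.9
position: [334.7, 263.5, 404.5]
tool_rot: [[-0.0, 0.844, 0.537], [0.0, 0.537, -0.844], [-1.0, -0.0, -0.0]]
ft_force: [1.2, 0.3, 0.3]
gripper_width: 85.3
```

Call:
send_rows([
  [0,0,-5.2,0.0206,-0.042,0,0],
  [0,0,-5.2,0.0206,-0.042,0,0],
  [0,0,-5.2,0.0206,-0.042,0,0],
  [0,0,-5.2,0.0206,-0.042,0,0],
  [0,0,-5.2,0.0206,-0.042,0,0],
  [0,0,-5.2,0.0206,-0.042,0,0],
  [0,0,-5.2,0.0206,-0.042,0,0],
  [0,0,-5.2,0.0206,-0.042,0,0],
])

```text
time: 1.7
position: [499.4, -72.2, 404.7]
tool_rot: [[0.0, 0.987, -0.159], [0.0, -0.159, -0.987], [-1.0, 0.0, -0.0]]
ft_force: [0.3, 0.4, -0.2]
gripper_width: 85.3
```

Call:
send_rows([
  [0,0,0,0,0,0,0],
  [0,0,0,0,0,0,0],
  [0,0,0,0,0,0,0],
])

```text
time: 2.0
position: [499.0, -69.4, 404.3]
tool_rot: [[-0.001, 0.988, -0.154], [0.001, -0.154, -0.988], [-1.0, -0.001, -0.0]]
ft_force: [-0.4, 0.7, -0.2]
gripper_width: 85.1
```

```bash
python3 - <<'E'
from rig import get_state,snapshot
import cv2,numpy as np,pickle
s=get_state();r=snapshot("wrist");pickle.dump((s,r),open("w1.pkl","wb"))
print(s["position"],s["tool_rot"].round(3).tolist(),s["q"].round(1),s["wrist_torque"],r["fx"],r["cx"],r["cy"],np.round(r["tool_from_camera"],3).tolist())
cv2.imwrite("pics/w1.png",cv2.resize(r["img"][:,:,::-1],(800,600),interpolation=cv2.INTER_CUBIC))
E
```

```text
[498.96369575 -69.43065792 404.26780556] [[-0.001, 0.988, -0.154], [0.001, -0.154, -0.988], [-1.0, -0.001, -0.0]] [-34.9   7.8  43.6  98.8  -5.5  75.7   1. ] [ 0.03764534  0.01607121 -0.01841041] 288.6925121534821 254.0851293938347 193.271562556539 [[0.001, -0.311, 0.951, 30.539], [1.0, 0.001, -0.0, 0.436], [-0.001, 0.951, 0.311, -79.404], [0.0, 0.0, 0.0, 1.0]]
```

View pics/w1.png

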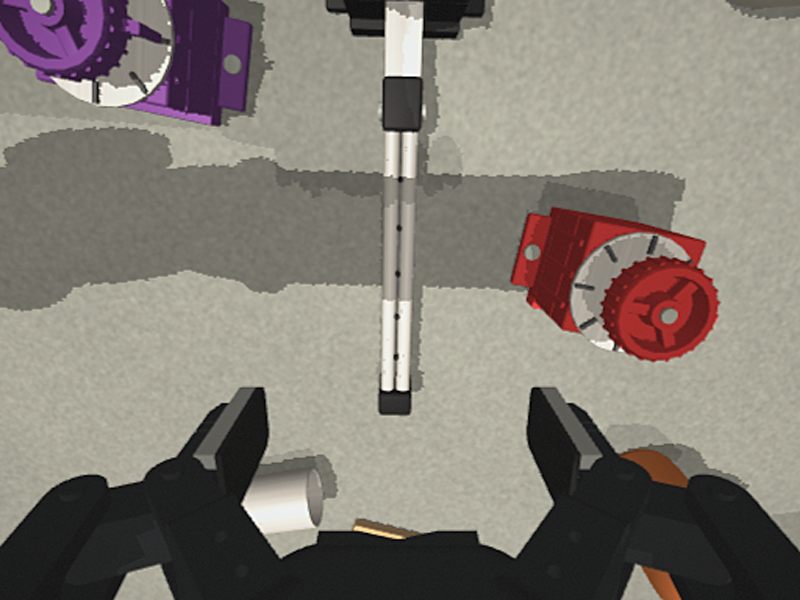

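The view shows the arm near-vertical: block top edge (403,78), tubes from (400,131) to (396,390), and the foot at (395,402). The clamp face runs along the top at y≈35.

```bash
cat >> h.py <<'E'
def wray(s,r,u,v,z):
    T=np.array(r["tool_from_camera"]);R=s["tool_rot"]
    d=R@T[:3,:3]@np.array([(u-r["cx"])/r["fx"],(v-r["cy"])/r["fy"],1]);c=s["position"]+R@T[:3,3]
    return c+d*(z-c[2])/d[2]
E
python3 - <<'E'
from h import *
import pickle
s,r=pickle.load(open("w1.pkl","rb"))
A=wray(s,r,401*.64,131*.64,37.5);B=wray(s,r,395.7*.64,390*.64,37.5)
print(A,B,np.linalg.norm(A-B),"(203)",np.degrees(np.arctan2(A[0]-B[0],A[1]-B[1])))
print("grip",B+(A-B)*(116/203.))
butt=B+(A-B)/np.linalg.norm(A-B)*311;print("butt",butt)
d=pickle.load(open("d0.pkl","rb"))
t=d["top"];print(ray(t,190+107/5.333,165+128/5.333,130))
sc=d["scene"]; print("scene hub",ray(sc,180+407/3.4,170+(392-320)/3.4,130), "hub proj top/scene check")
E
```

```text
[516.1531078   24.24082902  37.5       ] [ 481.21747011 -175.809665     37.5       ] 203.07806118822356 (203) 9.905902598827906
grip [501.18069165 -61.49509699  37.5       ]
butt [534.71898208 130.55382535  37.5       ]
[533.8098968  128.21773441 130.        ]
scene hub [536.37847848 128.71251903 130.        ] hub proj top/scene check
```

Call:
send_rows([
  [0,0,-1,0.002,0.008,-0.027,0],
  [0,0,0,0,0,-0.027,0],
  [0,0,0,0,0,-0.027,0],
  [0,0,0,0,0,-0.027,0],
  [0,0,0,0,0,-0.027,0],
  [0,0,0,0,0,-0.027,0],
  [0,0,0,0,0,-0.027,0],
  [0,0,0,0,0,-0.027,0],
])

```text
time: 2.85
position: [501.0, -60.7, 187.8]
tool_rot: [[0.0, 0.986, -0.17], [0.001, -0.17, -0.986], [-1.0, 0.0, -0.001]]
ft_force: [0.7, 1.0, 0.4]
gripper_width: 85.3
```

Call:
send_rows([
  [0,0,0,0,0,0,60],
  [0,0,0,0,0,0,120],
  [0,0,0,0,0,0,150],
  [0,0,0,0,0,0,180],
  [0,0,0,0,0,0,200],
  [0,0,0,0,0,0,220],
  [0,0,0,0,0,0,220],
  [0,0,0,0,0,0,220],
], squeeze=25)

```text
time: 3.65
position: [501.7, -62.3, 190.1]
tool_rot: [[0.002, 0.985, -0.172], [0.001, -0.172, -0.985], [-1.0, 0.002, -0.001]]
ft_force: [-2.1, 0.8, 7.2]
gripper_width: 23.5
```

Call:
send_rows([
  [0,0,0,0.0007,0.004,0,220],
  [0,0,0,0.0007,0.004,0,220],
  [0,0,0,0.0007,0.004,0,220],
  [0,0,0,0.0007,0.004,0,220],
])

```text
time: 4.05
position: [504.6, -47.7, 190.1]
tool_rot: [[0.003, 0.985, -0.174], [-0.001, -0.174, -0.985], [-1.0, 0.003, 0.001]]
ft_force: [-0.6, -4.7, 6.4]
gripper_width: 23.5
```

Call:
send_rows([
  [0,0,0,0.0003,0.0015,0,220],
  [0,0,0,0.0003,0.0015,0,220],
])

```text
time: 4.25
position: [505.2, -44.8, 190.1]
tool_rot: [[0.003, 0.985, -0.174], [-0.001, -0.174, -0.985], [-1.0, 0.003, 0.001]]
ft_force: [-0.8, -6.8, 7.2]
gripper_width: 23.8
```

Call:
send_rows([
  [0,0,0,0.0002,0.001,0,220],
  [0,0,0,0.0002,0.001,0,220],
])

```text
time: 4.45
position: [505.6, -42.9, 190.1]
tool_rot: [[0.003, 0.985, -0.174], [-0.001, -0.174, -0.985], [-1.0, 0.003, 0.001]]
ft_force: [-1.0, -5.2, 6.3]
gripper_width: 23.3
```

Call:
send_rows([
  [0,0,0,0.0002,0.001,0,220],
])

```text
time: 4.55
position: [505.8, -41.9, 190.1]
tool_rot: [[0.003, 0.985, -0.174], [-0.001, -0.174, -0.985], [-1.0, 0.003, 0.001]]
ft_force: [-0.7, -5.9, 6.7]
gripper_width: 23.6
```

Call:
send_rows([
  [0,0,0,0.0001,0.0007,0,220],
])

```text
time: 4.65
position: [505.9, -41.2, 190.1]
tool_rot: [[0.003, 0.985, -0.174], [-0.001, -0.174, -0.985], [-1.0, 0.003, 0.001]]
ft_force: [-1.1, -5.6, 6.6]
gripper_width: 23.2
```

Call:
send_rows([
  [0,0,0,0.0001,0.0007,0,220],
])

```text
time: 4.75
position: [506.0, -40.5, 190.1]
tool_rot: [[0.003, 0.985, -0.174], [-0.001, -0.174, -0.985], [-1.0, 0.003, 0.001]]
ft_force: [-0.5, -5.4, 5.7]
gripper_width: 23.8
```

Call:
send_rows([
  [0,0,0,0.0001,0.0007,0,220],
])

```text
time: 4.85
position: [506.1, -39.8, 190.1]
tool_rot: [[0.003, 0.985, -0.174], [-0.001, -0.174, -0.985], [-1.0, 0.003, 0.001]]
ft_force: [-1.1, -5.8, 6.1]
gripper_width: 23.4
```

Call:
send_rows([
  [0,0,0,0.0001,0.0007,0,220],
])

```text
time: 4.95
position: [506.2, -39.1, 190.1]
tool_rot: [[0.003, 0.985, -0.174], [-0.001, -0.174, -0.985], [-1.0, 0.003, 0.001]]
ft_force: [-1.3, -5.7, 6.4]
gripper_width: 22.8
```

Call:
send_rows([
  [0,0,0,0.0001,0.0007,0,220],
])

```text
time: 5.05
position: [506.3, -38.4, 190.1]
tool_rot: [[0.003, 0.985, -0.174], [-0.001, -0.174, -0.985], [-1.0, 0.003, 0.001]]
ft_force: [-0.9, -7.0, 6.4]
gripper_width: 23.7
```

Call:
send_rows([
  [0,0,0,0.0001,0.0007,0,220],
])

```text
time: 5.15
position: [506.3, -38.3, 190.1]
tool_rot: [[0.003, 0.985, -0.175], [-0.002, -0.175, -0.985], [-1.0, 0.003, 0.002]]
ft_force: [-1.3, -8.4, 6.1]
gripper_width: 23.3
```

Call:
send_rows([
  [0,0,0,0.0001,0.0006,0,220],
])

```text
time: 5.25
position: [506.3, -38.1, 190.1]
tool_rot: [[0.003, 0.985, -0.175], [-0.003, -0.175, -0.985], [-1.0, 0.003, 0.002]]
ft_force: [-0.7, -9.3, 6.6]
gripper_width: 23.3
```

Call:
send_rows([
  [0,0,0,0,0,0,220],
  [0,0,0,0,0,0,220],
  [0,0,0,0,0,0,220],
])

```text
time: 5.55
position: [506.3, -38.1, 190.1]
tool_rot: [[0.003, 0.985, -0.175], [-0.003, -0.175, -0.985], [-1.0, 0.003, 0.002]]
ft_force: [-1.5, -8.4, 6.1]
gripper_width: 23.8
```

Contact with the back is felt: the arm stopped after about 24.5 mm and the force rose. I'll release it, lift, and look at the wheel.

Call:
send_rows([
  [0,0,0,0,0,0,150],
  [0,0,0,0,0,0,80],
  [0,0,0,0,0,0,0],
  [0,0,0,0,0,0,0],
  [0,0,0,0,0,0,0],
  [0,0,0,0,0,0.03,0],
  [0,0,0,0,0,0.045,0],
  [0,0,0,0,0,0.045,0],
])

```text
time: 6.35
position: [505.4, -35.6, 309.6]
tool_rot: [[-0.002, 0.985, -0.173], [-0.001, -0.173, -0.985], [-1.0, -0.002, 0.001]]
ft_force: [1.0, 0.2, -0.2]
gripper_width: 85.0
```

Call:
send_rows([
  [0,0,0,0,0,0.045,0],
  [0,0,0,0,0,0.045,0],
  [0,0,0,0.006,0.033,0,0],
  [0,0,0,0.006,0.033,0,0],
  [0,0,0,0.006,0.033,0,0],
  [0,0,0,0.006,0.033,0,0],
  [0,0,0,0.005,0.033,0,0],
  [0,0,0,0,0,0,0],
])

```text
time: 7.15
position: [534.5, 135.5, 397.8]
tool_rot: [[-0.001, 0.986, -0.164], [0.001, -0.164, -0.986], [-1.0, -0.001, -0.001]]
ft_force: [-0.9, 1.1, -0.8]
gripper_width: 85.4
```

Call:
send_rows([
  [0,0,0,0,0,0,0],
  [0,0,0,0,0,0,0],
  [0,0,0,0,0,0,0],
])

```text
time: 7.45
position: [534.9, 127.8, 398.9]
tool_rot: [[0.0, 0.985, -0.175], [0.0, -0.175, -0.985], [-1.0, 0.0, -0.0]]
ft_force: [0.8, -0.2, 0.1]
gripper_width: 85.7
```

```bash
python3 - <<'E'
from rig import get_state,snapshot
import cv2,numpy as np,pickle
s=get_state();r=snapshot("wrist");pickle.dump((s,r),open("w2.pkl","wb"))
print(s["position"],s["tool_rot"].round(3).tolist(),s["q"].round(1),s["wrist_torque"],s["gripper_width"])
from h import *
# crop 200x150 around wheel predicted location
T=np.array(r["tool_from_camera"]);p=T[:3,:3].T@(s["tool_rot"].T@(np.array([535,128.5,110])-s["position"])-T[:3,3])
u,v=r["fx"]*p[0]/p[2]+r["cx"],r["fy"]*p[1]/p[2]+r["cy"];print(u,v)
x0,y0=int(u)-100,max(0,int(v)-75);print(x0,y0)
cv2.imwrite("pics/w2.png",cv2.resize(r["img"][y0:y0+150,x0:x0+200,::-1],(800,600),interpolation=cv2.INTER_CUBIC))
E
```

```text
[534.90186632 127.8068224  398.87361619] [[0.0, 0.985, -0.175], [0.0, -0.175, -0.985], [-1.0, 0.0, -0.0]] [-48.2  14.5  38.1  92.5  -9.2  76.2 -18.8] [-0.01282569  0.04151804 -0.05774447] 85.66840884920217
253.64903449066554 187.51950062920542
153 112
```

View pics/w2.png

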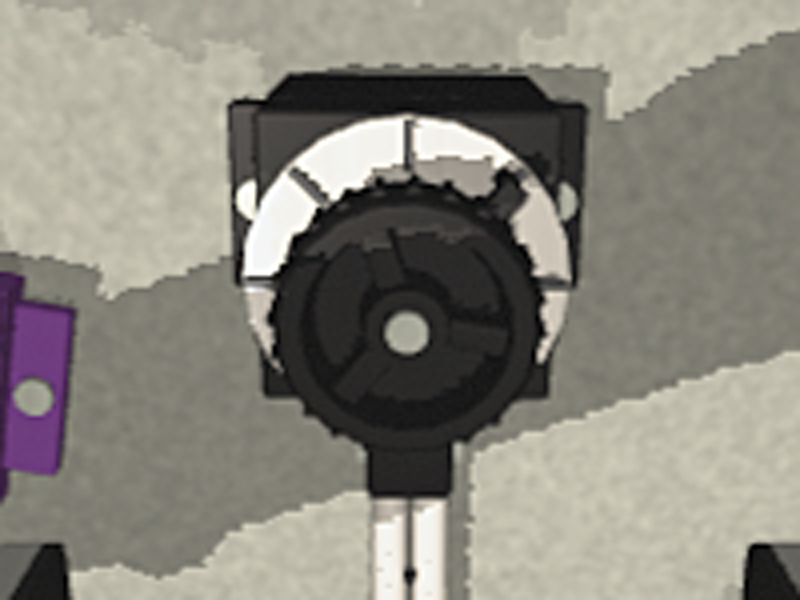

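Hub top is at crop (407,332) and collar centre about (408,283). The pointer at about (508,190) sits near the mark 45° anticlockwise of the clamp's +x. The arm stays straight in the mouth.

```bash
python3 - <<'E'
from h import *
import pickle
s,r=pickle.load(open("w2.pkl","rb"))
f=lambda u,v,z:wray(s,r,153+u/4-.4,112+v/4-.4,z)
print("hub",f(407,332,130));c=f(408,283,90);print("collar",c)
m=f(550,284,93)-f(408,135,93);print("yaw-ish marks",f(550,284,93),f(408,135,93),f(247,282,93))
c=f(407,332,130);y=np.radians(-9.9)
for uv in((508,185),(505,205),(515,180)):
    for z in(95,105):
        d=f(*uv,z)-c;print(uv,z,np.hypot(d[0],d[1]),np.degrees(np.arctan2(d[1],d[0])-y))
E
```

```text
hub [535.57676002 128.04955078 130.        ]
collar [535.78274073 127.67013659  90.        ]
yaw-ish marks [570.53576928 122.12520151  93.        ] [542.29099132 164.5487441   93.        ] [496.70062832 135.71946953  93.        ]
(508, 185) 95 35.12738799270937 46.33360564587948
(508, 185) 105 35.9916072084575 49.51145279988552
(505, 205) 95 31.328061828017365 40.97355668370689
(505, 205) 105 32.15452087218179 44.86479701184127
(515, 180) 95 37.135518903395266 45.7831502693494
(515, 180) 105 37.90527009325184 48.83072141948311
```

Call:
send_rows([
  [0,0,7.9,0.0007,0,0,0],
  [0,0,7.9,0,0,0,0],
  [0,0,7.9,0,0,0,0],
  [0,0,7.9,0,0,0,0],
  [0,0,7.9,0,0,0,0],
  [0,0,7.9,0,0,0,0],
  [0,0,7.9,0,0,0,0],
])

```text
time: 8.2
position: [535.5, 128.4, 398.8]
tool_rot: [[0.0, 0.7, 0.714], [0.0, 0.714, -0.7], [-1.0, 0.0, -0.0]]
ft_force: [-0.1, 0.8, -0.8]
gripper_width: 85.0
```

Call:
send_rows([
  [0,0,7.9,0,0,0,0],
  [0,0,7.9,0,0,0,0],
  [0,0,7.9,0,0,0,0],
  [0,0,7.9,0,0,0,0],
  [0,0,7.9,0,0,0,0],
  [0,0,7.9,0,0,0,0],
  [0,0,7.9,0,0,0,0],
  [0,0,0,0,0,0,0],
])

```text
time: 9.0
position: [535.6, 128.5, 398.8]
tool_rot: [[0.0, -0.186, 0.983], [0.0, 0.983, 0.186], [-1.0, 0.0, 0.0]]
ft_force: [0.3, -0.0, 0.7]
gripper_width: 85.2
```

Call:
send_rows([
  [0,0,0,0,0,0,0],
  [0,0,0,0,0,0,0],
  [0,0,0,0,0,0,0],
])

```text
time: 9.3
position: [535.6, 129.2, 398.7]
tool_rot: [[-0.0, -0.183, 0.983], [-0.0, 0.983, 0.183], [-1.0, -0.0, -0.0]]
ft_force: [0.5, -0.1, 0.0]
gripper_width: 85.4
```

```bash
python3 - <<'E'
from rig import get_state
s=get_state();print(s["position"],s["q"].round(1),s["tool_rot"][:,1],s["wrist_torque"])
E
```

```text
[535.5604717  129.23902322 398.68293629] [-36.5  13.3  23.5  91.9  -5.4  76.   88.3] [-1.82839673e-01  9.83142741e-01 -7.33675775e-05] [0.00718606 0.01060959 0.01389733]
```

Call:
send_rows([
  [0,0,0,0,-0.0013,-0.016,0],
  [0,0,0,0,0,-0.016,0],
  [0,0,0,0,0,-0.016,0],
  [0,0,0,0,0,-0.016,0],
  [0,0,0,0,0,-0.016,0],
  [0,0,0,0,0,-0.016,0],
  [0,0,0,0,0,-0.016,0],
  [0,0,0,0,0,-0.015,0],
])

```text
time: 10.1
position: [535.5, 128.1, 271.0]
tool_rot: [[-0.0, -0.184, 0.983], [-0.0, 0.983, 0.184], [-1.0, -0.0, -0.0]]
ft_force: [-0.0, -0.8, 0.6]
gripper_width: 85.7
```

Call:
send_rows([
  [0,0,0,0,0,0,20],
  [0,0,0,0,0,0,40],
  [0,0,0,0,0,0,55],
  [0,0,0,0,0,0,70],
  [0,0,0,0,0,0,85],
  [0,0,0,0,0,0,110],
  [0,0,0,0,0,0,140],
  [0,0,0,0,0,0,140],
], squeeze=80)

```text
time: 10.9
position: [535.8, 128.6, 273.3]
tool_rot: [[0.002, -0.185, 0.983], [0.002, 0.983, 0.185], [-1.0, 0.001, 0.002]]
ft_force: [-3.2, 0.5, 7.7]
gripper_width: 58.2
```

```bash
cat > st.py <<'E'
from rig import get_state
import numpy as np
s=get_state();y=s["tool_rot"][:,1];yaw=np.degrees(np.arctan2(y[1],y[0]))
print(round(s["time"],2),"yaw %.2f"%yaw,"T",s["wrist_torque"].round(3),"F",s["ft_force"].round(1),s["position"].round(1),"w %.1f"%s["gripper_width"],"j7 %.1f tau7 %.3f"%(s["q"][6],s["joint_torque"][6]))
E
python3 st.py
```

```text
10.9 yaw 100.67 T [ 0.438  0.761 -0.033] F [-3.2  0.5  7.7] [535.8 128.6 273.3] w 58.2 j7 90.9 tau7 0.041
```

Call:
send_rows([
  [0,0,-2,0,0,0,140],
  [0,0,-2,0,0,0,140],
  [0,0,-2,0,0,0,140],
])

```text
time: 11.2
position: [535.8, 128.5, 273.3]
tool_rot: [[0.002, -0.081, 0.997], [0.001, 0.997, 0.081], [-1.0, 0.001, 0.002]]
ft_force: [-2.4, 0.0, 8.8]
gripper_width: 57.8
```

```bash
python3 st.py
```

```text
11.2 yaw 94.63 T [0.284 0.747 0.417] F [-2.4  0.   8.8] [535.8 128.5 273.3] w 57.8 j7 85.2 tau7 0.241
```

Call:
send_rows([
  [0,0,-2,0,0,0,140],
  [0,0,-2,0,0,0,140],
])

```text
time: 11.4
position: [535.8, 128.5, 273.3]
tool_rot: [[0.002, -0.011, 1.0], [0.001, 1.0, 0.011], [-1.0, 0.001, 0.002]]
ft_force: [-3.4, 0.2, 9.3]
gripper_width: 58.1
```

```bash
python3 st.py
```

```text
11.4 yaw 90.63 T [0.224 0.658 0.45 ] F [-3.4  0.2  9.3] [535.8 128.5 273.3] w 58.1 j7 81.4 tau7 0.238
```

Call:
send_rows([
  [0,0,-2,0,0,0,140],
  [0,0,-2,0,0,0,140],
])

```text
time: 11.6
position: [535.8, 128.4, 273.3]
tool_rot: [[0.002, 0.059, 0.998], [0.001, 0.998, -0.059], [-1.0, 0.001, 0.001]]
ft_force: [-3.1, 0.2, 7.3]
gripper_width: 57.9
```

```bash
python3 st.py
```

```text
11.6 yaw 86.63 T [0.227 0.656 0.447] F [-3.1  0.2  7.3] [535.8 128.4 273.3] w 57.9 j7 77.7 tau7 0.237
```

Call:
send_rows([
  [0,0,-2,0,0,0,140],
  [0,0,-2,0,0,0,140],
])

```text
time: 11.8
position: [535.8, 128.4, 273.3]
tool_rot: [[0.002, 0.128, 0.992], [0.001, 0.992, -0.128], [-1.0, 0.002, 0.001]]
ft_force: [-3.1, -0.2, 8.2]
gripper_width: 58.2
```

```bash
python3 st.py
```

```text
11.8 yaw 82.63 T [0.156 0.684 0.466] F [-3.1 -0.2  8.2] [535.8 128.4 273.3] w 58.2 j7 73.9 tau7 0.236
```

Call:
send_rows([
  [0,0,-2,0,0,0,140],
  [0,0,-2,0,0,0,140],
])

```text
time: 12.0
position: [535.8, 128.4, 273.3]
tool_rot: [[0.001, 0.197, 0.98], [0.001, 0.98, -0.197], [-1.0, 0.002, 0.001]]
ft_force: [-2.3, -1.0, 8.8]
gripper_width: 58.0
```

```bash
python3 st.py
```

```text
12.0 yaw 78.63 T [0.128 0.719 0.447] F [-2.3 -1.   8.8] [535.8 128.4 273.3] w 58.0 j7 70.2 tau7 0.235
```

Call:
send_rows([
  [0,0,-2,0,0,0,140],
  [0,0,-2,0,0,0,140],
])

```text
time: 12.2
position: [535.8, 128.3, 273.3]
tool_rot: [[0.002, 0.265, 0.964], [0.001, 0.964, -0.265], [-1.0, 0.002, 0.001]]
ft_force: [-4.2, -1.6, 8.4]
gripper_width: 58.2
```

```bash
python3 st.py
```

```text
12.2 yaw 74.62 T [0.097 0.753 0.47 ] F [-4.2 -1.6  8.4] [535.8 128.3 273.3] w 58.2 j7 66.4 tau7 0.234
```

Call:
send_rows([
  [0,0,-2,0,0,0,140],
  [0,0,-2,0,0,0,140],
])

```text
time: 12.4
position: [535.8, 128.3, 273.3]
tool_rot: [[0.001, 0.332, 0.943], [0.001, 0.943, -0.332], [-1.0, 0.002, 0.001]]
ft_force: [-4.8, -0.7, 8.5]
gripper_width: 58.1
```

```bash
python3 st.py
```

```text
12.4 yaw 70.62 T [0.086 0.728 0.465] F [-4.8 -0.7  8.5] [535.8 128.3 273.3] w 58.1 j7 62.7 tau7 0.233
```

Call:
send_rows([
  [0,0,-2,0,0,0,140],
  [0,0,-2,0,0,0,140],
])

```text
time: 12.6
position: [535.8, 128.2, 273.3]
tool_rot: [[0.001, 0.397, 0.918], [0.001, 0.918, -0.397], [-1.0, 0.002, 0.001]]
ft_force: [-3.5, -1.0, 7.9]
gripper_width: 58.7
```

```bash
python3 st.py
```

```text
12.6 yaw 66.62 T [-0.034  0.735  0.45 ] F [-3.5 -1.   7.9] [535.8 128.2 273.3] w 58.7 j7 58.9 tau7 0.232
```

Call:
send_rows([
  [0,0,-2,0,0,0,140],
  [0,0,-2,0,0,0,140],
])

```text
time: 12.8
position: [535.8, 128.2, 273.3]
tool_rot: [[0.001, 0.46, 0.888], [0.001, 0.888, -0.46], [-1.0, 0.002, 0.001]]
ft_force: [-3.2, -2.0, 9.2]
gripper_width: 58.0
```

```bash
python3 st.py
```

```text
12.8 yaw 62.62 T [-0.047  0.777  0.487] F [-3.2 -2.   9.2] [535.8 128.2 273.3] w 58.0 j7 55.2 tau7 0.231
```

Call:
send_rows([
  [0,0,-2,0,0,0,140],
  [0,0,-2,0,0,0,140],
])

```text
time: 13.0
position: [535.8, 128.2, 273.3]
tool_rot: [[0.001, 0.521, 0.854], [0.001, 0.854, -0.521], [-1.0, 0.002, 0.0]]
ft_force: [-4.0, -1.6, 8.6]
gripper_width: 57.9
```

```bash
python3 st.py
```

```text
13.0 yaw 58.62 T [0.007 0.82  0.435] F [-4.  -1.6  8.6] [535.8 128.2 273.3] w 57.9 j7 51.5 tau7 0.229
```

Call:
send_rows([
  [0,0,-2,0,0,0,140],
  [0,0,-2,0,0,0,140],
])

```text
time: 13.2
position: [535.8, 128.1, 273.3]
tool_rot: [[0.001, 0.579, 0.815], [0.001, 0.815, -0.579], [-1.0, 0.002, 0.0]]
ft_force: [-4.7, -1.5, 9.7]
gripper_width: 58.1
```

```bash
python3 st.py
```

```text
13.2 yaw 54.62 T [-0.099  0.826  0.459] F [-4.7 -1.5  9.7] [535.8 128.1 273.3] w 58.1 j7 47.7 tau7 0.228
```

Call:
send_rows([
  [0,0,-2,0,0,0,140],
  [0,0,-2,0,0,0,140],
])

```text
time: 13.4
position: [535.7, 128.1, 273.3]
tool_rot: [[0.001, 0.635, 0.773], [0.001, 0.773, -0.635], [-1.0, 0.002, 0.0]]
ft_force: [-5.2, -1.2, 9.8]
gripper_width: 57.9
```

```bash
python3 st.py
```

```text
13.4 yaw 50.61 T [-0.076  0.836  0.472] F [-5.2 -1.2  9.8] [535.7 128.1 273.3] w 57.9 j7 44.0 tau7 0.227
```

Call:
send_rows([
  [0,0,-2,0,0,0,140],
  [0,0,-2,0,0,0,140],
])

```text
time: 13.6
position: [535.7, 128.0, 273.3]
tool_rot: [[0.001, 0.687, 0.727], [0.001, 0.727, -0.687], [-1.0, 0.002, 0.0]]
ft_force: [-5.2, -1.4, 10.1]
gripper_width: 58.1
```

```bash
python3 st.py
```

```text
13.6 yaw 46.61 T [-0.153  0.833  0.43 ] F [-5.2 -1.4 10.1] [535.7 128.  273.3] w 58.1 j7 40.3 tau7 0.227
```

Call:
send_rows([
  [0,0,-2,0,0,0,140],
  [0,0,-2,0,0,0,140],
])

```text
time: 13.8
position: [535.7, 128.0, 273.3]
tool_rot: [[0.001, 0.736, 0.677], [0.001, 0.677, -0.736], [-1.0, 0.001, -0.0]]
ft_force: [-4.5, -1.6, 9.9]
gripper_width: 58.4
```

```bash
python3 st.py
```

```text
13.8 yaw 42.61 T [-0.179  0.931  0.503] F [-4.5 -1.6  9.9] [535.7 128.  273.3] w 58.4 j7 36.6 tau7 0.225
```

Call:
send_rows([
  [0,0,-2,0,0,0,140],
  [0,0,-2,0,0,0,140],
])

```text
time: 14.0
position: [535.7, 128.0, 273.3]
tool_rot: [[0.001, 0.781, 0.624], [0.001, 0.624, -0.781], [-1.0, 0.001, -0.0]]
ft_force: [-4.6, -2.1, 11.4]
gripper_width: 58.2
```

```bash
python3 st.py
```

```text
14.0 yaw 38.61 T [-0.19   1.002  0.487] F [-4.6 -2.1 11.4] [535.7 128.  273.3] w 58.2 j7 32.9 tau7 0.223
```

Call:
send_rows([
  [0,0,-2,0,0,0,140],
  [0,0,-2,0,0,0,140],
])

```text
time: 14.2
position: [535.7, 128.0, 273.3]
tool_rot: [[0.001, 0.823, 0.568], [0.001, 0.568, -0.823], [-1.0, 0.001, -0.0]]
ft_force: [-6.2, -3.0, 10.0]
gripper_width: 58.0
```

```bash
python3 st.py
```

```text
14.2 yaw 34.61 T [-0.278  0.964  0.488] F [-6.2 -3.  10. ] [535.7 128.  273.3] w 58.0 j7 29.2 tau7 0.222
```

Call:
send_rows([
  [0,0,-2,0,0,0,140],
  [0,0,-2,0,0,0,140],
])

```text
time: 14.4
position: [535.7, 127.9, 273.3]
tool_rot: [[0.001, 0.861, 0.509], [0.001, 0.509, -0.861], [-1.0, 0.001, -0.001]]
ft_force: [-6.6, -2.2, 10.3]
gripper_width: 58.0
```

```bash
python3 st.py
```

```text
14.4 yaw 30.61 T [-0.266  1.047  0.431] F [-6.6 -2.2 10.3] [535.7 127.9 273.3] w 58.0 j7 25.5 tau7 0.221
```

Call:
send_rows([
  [0,0,-2,0,0,0,140],
  [0,0,-2,0,0,0,140],
])

```text
time: 14.6
position: [535.6, 127.9, 273.3]
tool_rot: [[0.001, 0.894, 0.448], [0.001, 0.448, -0.894], [-1.0, 0.001, -0.001]]
ft_force: [-6.1, -2.5, 11.0]
gripper_width: 58.2
```

```bash
python3 st.py
```

```text
14.6 yaw 26.61 T [-0.32   1.022  0.518] F [-6.1 -2.5 11. ] [535.6 127.9 273.3] w 58.2 j7 21.8 tau7 0.219
```

Call:
send_rows([
  [0,0,-2,0,0,0,140],
  [0,0,-2,0,0,0,140],
])

```text
time: 14.8
position: [535.6, 127.9, 273.3]
tool_rot: [[0.001, 0.923, 0.384], [0.001, 0.384, -0.923], [-1.0, 0.001, -0.001]]
ft_force: [-6.4, -1.7, 11.9]
gripper_width: 58.2
```

```bash
python3 st.py
```

```text
14.8 yaw 22.60 T [-0.327  1.069  0.455] F [-6.4 -1.7 11.9] [535.6 127.9 273.3] w 58.2 j7 18.1 tau7 0.218
```

Call:
send_rows([
  [0,0,-2,0,0,0,140],
  [0,0,-2,0,0,0,140],
])

```text
time: 15.0
position: [535.6, 127.9, 273.3]
tool_rot: [[0.0, 0.948, 0.319], [0.001, 0.319, -0.948], [-1.0, 0.001, -0.001]]
ft_force: [-6.8, -1.9, 11.4]
gripper_width: 58.2
```

```bash
python3 st.py
```

```text
15.0 yaw 18.60 T [-0.415  1.096  0.467] F [-6.8 -1.9 11.4] [535.6 127.9 273.3] w 58.2 j7 14.4 tau7 0.216
```

Call:
send_rows([
  [0,0,-2,0,0,0,140],
  [0,0,-2,0,0,0,140],
])

```text
time: 15.2
position: [535.6, 127.8, 273.3]
tool_rot: [[0.0, 0.968, 0.252], [0.001, 0.252, -0.968], [-1.0, 0.001, -0.001]]
ft_force: [-7.0, -2.4, 12.9]
gripper_width: 58.2
```

```bash
python3 st.py
```

```text
15.2 yaw 14.60 T [-0.396  1.203  0.469] F [-7.  -2.4 12.9] [535.6 127.8 273.3] w 58.2 j7 10.8 tau7 0.207
```

Call:
send_rows([
  [0,0,-2,0,0,0,140],
  [0,0,-2,0,0,0,140],
])

```text
time: 15.4
position: [535.5, 127.8, 273.3]
tool_rot: [[0.0, 0.983, 0.184], [0.001, 0.184, -0.983], [-1.0, 0.0, -0.001]]
ft_force: [-8.6, -2.6, 13.0]
gripper_width: 57.9
```

```bash
python3 st.py
```

```text
15.4 yaw 10.61 T [-0.437  1.279  0.479] F [-8.6 -2.6 13. ] [535.5 127.8 273.3] w 57.9 j7 7.1 tau7 0.176
```

Call:
send_rows([
  [0,0,-2,0,0,0,140],
  [0,0,-2,0,0,0,140],
])

```text
time: 15.6
position: [535.5, 127.8, 273.4]
tool_rot: [[0.0, 0.993, 0.115], [0.001, 0.115, -0.993], [-1.0, 0.0, -0.001]]
ft_force: [-7.6, -2.5, 13.5]
gripper_width: 58.2
```

```bash
python3 st.py; python3 - <<'E'
from rig import snapshot
import cv2,pickle
r=snapshot("scene");d=pickle.load(open("d0.pkl","rb"))["scene"]
import numpy as np
f=lambda im:cv2.resize(im[175:250,260:335,::-1],(400,400),interpolation=cv2.INTER_CUBIC)
cv2.imwrite("pics/s2.png",np.hstack([f(d["img"]),f(r["img"])]))
E
```

```text
15.6 yaw 6.61 T [-0.488  1.402  0.529] F [-7.6 -2.5 13.5] [535.5 127.8 273.4] w 58.2 j7 3.4 tau7 0.144
```

View pics/s2.png

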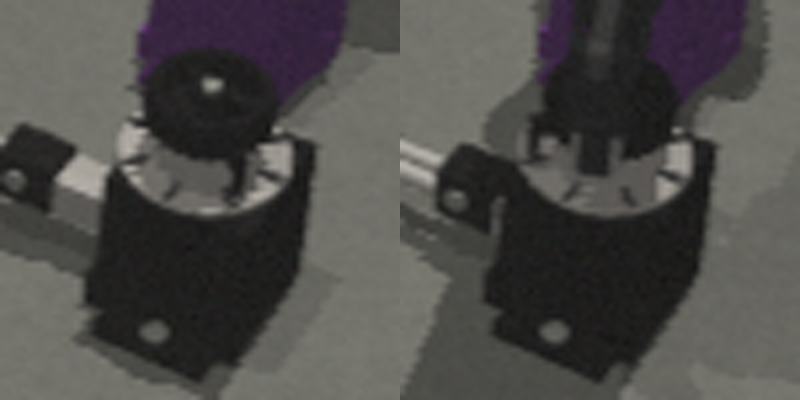

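The wheel follows the gripper: the pointer moved from (237,175) to (545,135). The joint-7 torque kinks at yaw ≈15.5°, at about 0.43 N m/rad, which is the bite. The target yaw is therefore about -29.5°, and I'll check the torque slope on the way.

Call:
send_rows([
  [0,0,-2,0,0,0,140],
  [0,0,-2,0,0,0,140],
])

```text
time: 15.85
position: [535.5, 127.8, 273.4]
tool_rot: [[-0.0, 0.999, 0.046], [0.001, 0.046, -0.999], [-1.0, -0.0, -0.001]]
ft_force: [-8.7, -2.9, 14.0]
gripper_width: 58.0
```

```bash
python3 st.py
```

```text
15.85 yaw 2.62 T [-0.526  1.483  0.544] F [-8.7 -2.9 14. ] [535.5 127.8 273.4] w 58.0 j7 -0.2 tau7 0.153
```

Call:
send_rows([
  [0,0,-2,0,0,0,140],
  [0,0,-2,0,0,0,140],
])

```text
time: 16.05
position: [535.4, 127.8, 273.4]
tool_rot: [[-0.0, 1.0, -0.024], [0.001, -0.024, -1.0], [-1.0, -0.0, -0.001]]
ft_force: [-8.4, -2.2, 15.0]
gripper_width: 58.1
```

```bash
python3 st.py
```

```text
16.05 yaw -1.38 T [-0.537  1.543  0.546] F [-8.4 -2.2 15. ] [535.4 127.8 273.4] w 58.1 j7 -3.9 tau7 0.081
```

Call:
send_rows([
  [0,0,-2,0,0,0,140],
  [0,0,-2,0,0,0,140],
])

```text
time: 16.25
position: [535.4, 127.8, 273.4]
tool_rot: [[-0.0, 0.996, -0.094], [0.001, -0.094, -0.996], [-1.0, -0.0, -0.001]]
ft_force: [-10.4, -1.5, 15.5]
gripper_width: 57.7
```

```bash
python3 st.py
```

```text
16.25 yaw -5.37 T [-0.575  1.593  0.632] F [-10.4  -1.5  15.5] [535.4 127.8 273.4] w 57.7 j7 -7.5 tau7 0.049
```

Call:
send_rows([
  [0,0,-2,0,0,0,140],
  [0,0,-2,0,0,0,140],
])

```text
time: 16.45
position: [535.4, 127.8, 273.5]
tool_rot: [[-0.0, 0.987, -0.163], [0.001, -0.163, -0.987], [-1.0, -0.001, -0.001]]
ft_force: [-11.1, -3.0, 16.4]
gripper_width: 58.0
```

```bash
python3 st.py
```

```text
16.45 yaw -9.38 T [-0.606  1.714  0.607] F [-11.1  -3.   16.4] [535.4 127.8 273.5] w 58.0 j7 -11.1 tau7 0.017
```

Call:
send_rows([
  [0,0,-2,0,0,0,140],
  [0,0,-2,0,0,0,140],
])

```text
time: 16.65
position: [535.4, 127.8, 273.5]
tool_rot: [[-0.001, 0.973, -0.231], [0.001, -0.231, -0.973], [-1.0, -0.001, -0.001]]
ft_force: [-10.3, -2.9, 16.7]
gripper_width: 57.9
```

```bash
python3 st.py
```

```text
16.65 yaw -13.37 T [-0.663  1.832  0.718] F [-10.3  -2.9  16.7] [535.4 127.8 273.5] w 57.9 j7 -14.7 tau7 -0.015
```

Call:
send_rows([
  [0,0,-2,0,0,0,140],
  [0,0,-2,0,0,0,140],
  [0,0,-2,0,0,0,140],
  [0,0,-2,0,0,0,140],
])

```text
time: 17.05
position: [535.3, 127.8, 273.5]
tool_rot: [[-0.001, 0.931, -0.364], [0.001, -0.364, -0.931], [-1.0, -0.001, -0.001]]
ft_force: [-10.8, -2.7, 17.9]
gripper_width: 58.1
```

```bash
python3 st.py
```

```text
17.05 yaw -21.36 T [-0.716  1.953  0.74 ] F [-10.8  -2.7  17.9] [535.3 127.8 273.5] w 58.1 j7 -21.9 tau7 -0.079
```

Call:
send_rows([
  [0,0,-2,0,0,0,140],
  [0,0,-2,0,0,0,140],
  [0,0,-2,0,0,0,140],
  [0,0,-2,0,0,0,140],
])

```text
time: 17.45
position: [535.3, 127.9, 273.6]
tool_rot: [[-0.001, 0.872, -0.49], [0.001, -0.49, -0.872], [-1.0, -0.001, -0.001]]
ft_force: [-12.1, -1.9, 18.8]
gripper_width: 58.1
```

```bash
python3 st.py
```

```text
17.45 yaw -29.35 T [-0.717  2.153  0.774] F [-12.1  -1.9  18.8] [535.3 127.9 273.6] w 58.1 j7 -29.1 tau7 -0.143
```

Call:
send_rows([
  [0,0,0,0,0,0,140],
  [0,0,0,0,0,0,140],
])

```text
time: 17.65
position: [535.3, 127.8, 273.6]
tool_rot: [[-0.001, 0.872, -0.49], [0.002, -0.49, -0.872], [-1.0, -0.002, -0.001]]
ft_force: [-11.6, -1.5, 19.2]
gripper_width: 57.9
```

```bash
python3 st.py
```

```text
17.65 yaw -29.36 T [-0.645  2.194 -0.118] F [-11.6  -1.5  19.2] [535.3 127.8 273.6] w 57.9 j7 -29.1 tau7 0.084
```

Final torque is 0.774 N m, against 0.46 free plus 0.314 expected for one mark. I'll release, lift clear and check.

Call:
send_rows([
  [0,0,0,0,0,0,90],
  [0,0,0,0,0,0,60],
  [0,0,0,0,0,0,30],
  [0,0,0,0,0,0,0],
  [0,0,0,0,0,0,0],
  [0,0,0,0,0,0,0],
])

```text
time: 18.25
position: [535.6, 128.1, 271.6]
tool_rot: [[-0.0, 0.872, -0.49], [-0.0, -0.49, -0.872], [-1.0, 0.0, 0.0]]
ft_force: [-1.0, 0.2, 0.0]
gripper_width: 85.7
```

Call:
send_rows([
  [0,0,0,0,0,0.01,0],
  [0,0,0,0,0,0.02,0],
  [0,0,0,0,0,0.02,0],
  [0,0,0,0,0,0.02,0],
  [0,0,0,0,0,0.02,0],
  [0,0,0,0,0,0.02,0],
  [0,0,0,0,0,0.015,0],
  [0,0,0,0,0,0,0],
])

```text
time: 19.05
position: [536.2, 127.7, 399.4]
tool_rot: [[0.004, 0.872, -0.49], [0.002, -0.49, -0.872], [-1.0, 0.003, -0.003]]
ft_force: [-0.0, 1.1, -0.1]
gripper_width: 85.8
```

Call:
send_rows([
  [0,0,0,-0.02,-0.02,0.01,0],
  [0,0,0,-0.02,-0.02,0,0],
  [0,0,0,0,0,0,0],
  [0,0,0,0,0,0,0],
  [0,0,0,0,0,0,0],
])

```text
time: 19.55
position: [495.7, 88.9, 406.5]
tool_rot: [[-0.0, 0.872, -0.489], [0.0, -0.489, -0.872], [-1.0, -0.0, -0.0]]
ft_force: [1.1, -0.4, -0.1]
gripper_width: 85.8
```

```bash
python3 st.py; python3 - <<'E'
from rig import get_state,snapshot
import cv2,numpy as np,pickle
s=get_state();r=snapshot("wrist");c=snapshot("scene");pickle.dump((s,r,c),open("w3.pkl","wb"))
T=np.array(r["tool_from_camera"]);p=T[:3,:3].T@(s["tool_rot"].T@(np.array([535.5,128,110])-s["position"])-T[:3,3])
u,v=r["fx"]*p[0]/p[2]+r["cx"],r["fy"]*p[1]/p[2]+r["cy"];x0,y0=int(np.clip(u-80,0,352)),int(np.clip(v-75,0,234));print(x0,y0)
a=cv2.resize(r["img"][y0:y0+150,x0:x0+160,::-1],(480,450),interpolation=cv2.INTER_CUBIC)
b=cv2.resize(c["img"][170:260,255:319,::-1],(320,450),interpolation=cv2.INTER_CUBIC)
cv2.imwrite("pics/w3.png",np.hstack([a,b]))
E
```

```text
19.55 yaw -29.28 T [ 0.065 -0.044  0.021] F [ 1.1 -0.4 -0.1] [495.7  88.9 406.5] w 85.8 j7 -35.7 tau7 -0.002
191 54
```

View pics/w3.png

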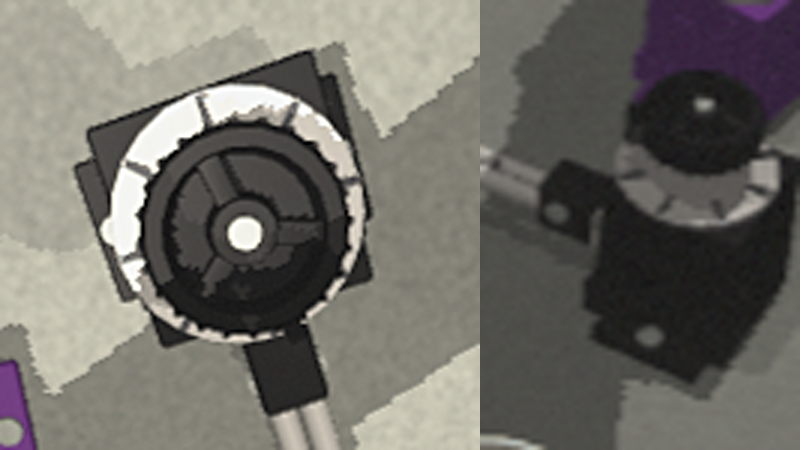

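From here the pointer is hidden on the arm side, so I'll look from the arm side before handing in.

Call:
send_rows([
  [0,0,5,0.002,-0.025,0,0],
  [0,0,5,0,-0.025,0,0],
  [0,0,5,0,-0.025,0,0],
  [0,0,5,0,0,0,0],
  [0,0,0,0,0,0,0],
  [0,0,0,0,0,0,0],
  [0,0,0,0,0,0,0],
])

```text
time: 20.35
position: [497.7, 14.0, 406.5]
tool_rot: [[-0.0, 0.987, -0.163], [-0.0, -0.163, -0.987], [-1.0, -0.0, 0.0]]
ft_force: [-0.5, 0.3, 0.0]
gripper_width: 85.7
```

```bash
python3 st.py; python3 - <<'E'
from rig import get_state,snapshot
import cv2,numpy as np,pickle
s=get_state();r=snapshot("wrist");pickle.dump((s,r),open("w4.pkl","wb"))
T=np.array(r["tool_from_camera"]);p=T[:3,:3].T@(s["tool_rot"].T@(np.array([535.5,128,110])-s["position"])-T[:3,3])
u,v=r["fx"]*p[0]/p[2]+r["cx"],r["fy"]*p[1]/p[2]+r["cy"];x0,y0=int(np.clip(u-65,0,382)),int(np.clip(v-40,0,284));print(u,v,x0,y0)
cv2.imwrite("pics/w4.png",cv2.resize(r["img"][y0:y0+100,x0:x0+130,::-1],(780,600),interpolation=cv2.INTER_CUBIC))
E
```

```text
20.35 yaw -9.37 T [ 0.048 -0.031 -0.031] F [-0.5  0.3  0. ] [497.7  14.  406.5] w 85.7 j7 -8.0 tau7 -0.016
276.3403788705282 49.324083075320914 211 9
```

View pics/w4.png

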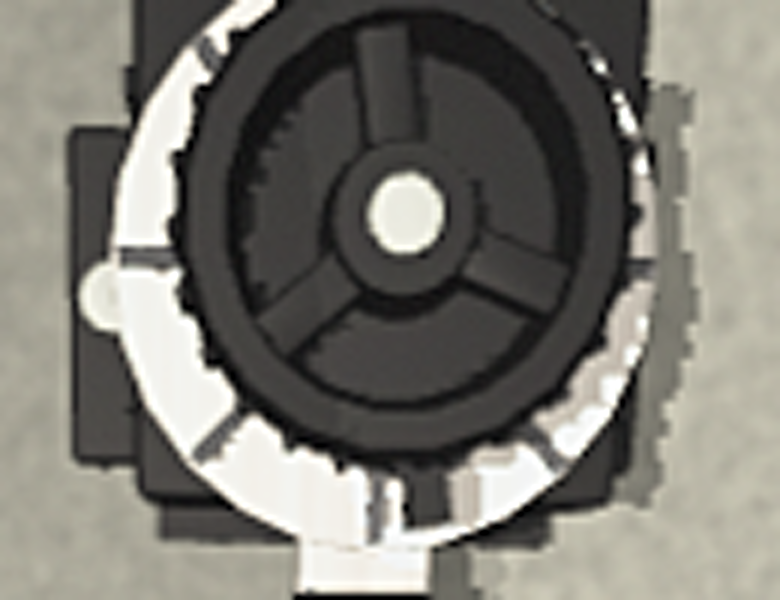

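The pointer tip is at (428,500), just short of the -y mark at (378,515). I'll check the numbers, then hand in.

```bash
python3 - <<'E'
from h import *
import pickle
s,r=pickle.load(open("w4.pkl","rb"))
f=lambda u,v,z:wray(s,r,211+u/6-.4,9+v/6-.4,z)
c=f(405,213,130)
for n,uv,z in(("ptr",(428,515),95),("ptr",(428,500),97),("mark-90",(377,515),93),("mark-45",(545,445),93),("mark-135",(215,440),93)):
    d=f(*uv,z)-c;print(n,np.hypot(d[0],d[1]),np.degrees(np.arctan2(d[1],d[0]))+9.9)
for z in(44,46,50):
    d=f(362,594,z)-c;a=np.radians(9.9);print("block front y in clamp (home: -50)",z,d[0]*np.sin(a)+d[1]*np.cos(a))
E
```

```text
ptr 36.74261018412588 -78.14416360730341
ptr 34.6068609232883 -77.8521448240279
mark-90 36.00714177452607 -90.23988692277909
mark-45 35.94750196414458 -45.51190410689023
mark-135 35.796259635626306 -134.74899567760238
block front y in clamp (home: -50) 44 -49.068359133570894
block front y in clamp (home: -50) 46 -49.01392836752428
block front y in clamp (home: -50) 50 -48.905066835431036
```

The arm is home: block front at -49 mm against the nominal -50. The pointer is at -78°, where I expected -84° from the first reading, so I'll re-measure the start angle using the pointer and spokes.

```bash
python3 - <<'E'
import pickle,cv2
s,r=pickle.load(open("w2.pkl","rb"))
cv2.imwrite("pics/w2z.png",cv2.resize(r["img"][140:230,205:305,::-1],(667,600),interpolation=cv2.INTER_CUBIC))
E
```

```text
(no output)
```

View pics/w2z.png

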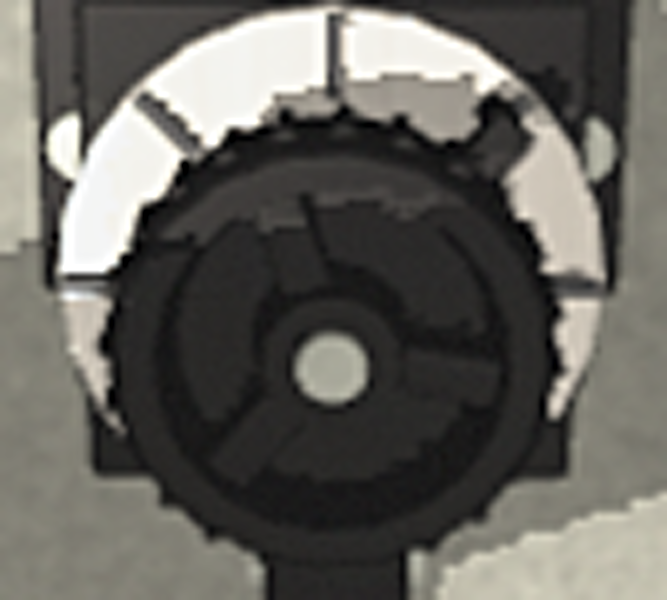

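```bash
python3 - <<'E'
from h import *
import pickle
s2,r2=pickle.load(open("w2.pkl","rb"));s4,r4=pickle.load(open("w4.pkl","rb"))
f2=lambda p,z:wray(s2,r2,205+p[0]/6.667-.4,140+p[1]/6.667-.4,z)
f4=lambda p,z:wray(s4,r4,211+p[0]/6-.4,9+p[1]/6-.4,z)
ang=lambda d:np.degrees(np.arctan2(d[1],d[0]))+9.9
c2=f2((332,370),130);c4=f4((405,213),130);print(c2,c4)
for z in(130,126,122,118):
    a=[ang(f2(p,z)-c2) for p in((300,255),(455,372),(255,450))];b=[ang(f4(p,z)-c4) for p in((388,85),(520,272),(315,310))]
    print(z,np.round(a,1),np.round(b,1))
for p in((510,115),(505,125),(498,140)):
    for z in(93,97,102):
        d=f2(p,z)-c2;print(p,z,round(np.hypot(d[0],d[1]),1),round(ang(d),1))
E
```

```text
[535.53807335 127.59339182 130.        ] [535.49633602 128.6849603  130.        ]
130 [ 104.7   -1.1 -132.5] [ 100.4  -24.  -134.6]
126 [ 105.9   -5.8 -129.4] [  98.9  -21.5 -135.5]
122 [ 107.4  -10.2 -126.7] [  97.6  -19.2 -136.5]
118 [ 109.1  -14.4 -124.4] [  96.4  -16.9 -137.5]
(510, 115) 93 37.0 45.7
(510, 115) 97 37.3 46.9
(510, 115) 102 37.6 48.5
(505, 125) 93 35.4 44.8
(505, 125) 97 35.7 46.2
(505, 125) 102 36.2 47.8
(498, 140) 93 33.2 43.3
(498, 140) 97 33.5 44.8
(498, 140) 102 34.0 46.5
```

Averaged over the three spokes the wheel turned about 129.6°, and the tool turned 130.0°. So it neither slipped nor sprang back, and the 6° difference came from reading the pointer. Handing in.

```bash
python3 -c "
from rig import finish_job;print(finish_job())"
```

```text
the job is handed in; nothing more can be done
None
```

I slid the drying-rack arm home, tightened the handwheel one mark past the bite, let go and handed the job in. The hand-in gives no verdict, and I could not measure the clamping force directly.

- **Arm home:** I slid it about 24.5 mm until it met the back of the mouth. The wrist force stayed below about 10 N. Afterwards the camera put the pivot block's front at -49 mm in the clamp frame, against -50 mm nominal.
- **Bite:** I felt it about 85° into the turn, as a clear kink in the joint-7 torque. The wrist torque rose from 0.46 N m in agreement.
- **Tightening:** I went about 45° further. The torque at the end was 0.774 N m, which fits the 0.46 N m of free turning plus the 0.31 N m expected for one mark.
- **Wheel turn:** The wheel's spokes showed about 129.6° of total turn against 130.0° for the tool, so there was no slip or spring-back.
- **Disagreement:** Reading the pointer directly gave only about 124° of total turn (from about +46° to -78°). I put the 6° difference down to reading the pointer tip in the pictures and trusted the spokes and torque instead.

The gripper was open and clear of everything at the end. I saw no sign that a bystander had moved, but did not check each one.

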